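# Lock the last quarter-turn fastener of a terminal box lid

## Task

Three of the four black wing fasteners on the lid of the grey terminal box are locked; one still stands proud, with its red collar showing and its wing crosswise to the others. Push that one in and, while it is held in, turn it a quarter turn clockwise (seen from above) to its stop so that it stays locked, then let go.

Things in the scene. Friction and masses are not known exactly. Their poses are not given: they have to be found in the camera images.
- stud_wing_top (a point): Top centre of the unlocked fastener's black wing, moves with it: x along the wing, z up. Wing 40 mm long (x), 14 mm thick (y: grip across this), 26 mm tall, white line on top, on a 40 mm round flange, 5 mm thick, whose upper face is 26 mm below this point. This point is 43 mm above the lid unlocked, 33 mm fully in, 35 mm locked. Any of four corners; the other three are locked, immovable.
- stud_press (a joint): How far the unlocked fastener is pushed in, m: 0 = proud, red collar showing (start), 0.010 = fully in, on its stop. A spring pushes it out, 4 N at 0 to 12 N at 0.010. A cross pin under the lid stops it turning until it is more than 8.5 mm in; once turned, the pin holds it at about 0.0085 when let go.
- stud_turn (a joint): Turn of that fastener, rad: 0 = unlocked (start; wing points at its two yellow ticks, along the lid's short side); grows clockwise seen from above to the stop at 1.571 = locked (wing points at its two green ticks, along the lid's long side, like the other three). Friction about 0.05 N m; it stays where left.
- enclosure: Grey terminal box with flat lid, fixed: 190 mm (x) by 260 mm (y), lid top 100 mm above the bench. Origin: centre of its underside, z up. Fasteners stand at x = -60 or 60, y = -90 or 90 mm; the white breakers set in the lid rise at most 6 mm above it. Screwdriver, blue tape roll and a loose white breaker (73 mm tall) lie on the bench beside it.

How it is judged:
At the end, for the whole second after the job is handed in: The fastener that stood proud is turned at least 77 degrees clockwise from where it began (of 90), stays at least 6 mm in by itself, and is at rest and let go (value of joint stud_turn above 1.35 rad and value of joint stud_press above 0.006 m and velocity of joint stud_turn between -0.05 and 0.05 rad/s); the robot touches nothing.
It fails at once if the fastener is wrenched round (over 17 degrees) without being pushed in (value of joint stud_turn above 0.3 rad and value of joint stud_press below 0.006 m).
It also fails if it takes over 32 s, if anything falls off the work surface, if the arm or the gripper's body presses on something with over 40 N, if the wrist force passes 120 N, or if a joint passes its speed limit or range.

## Robot

A 7-joint arm with a two-finger parallel gripper is mounted at the origin on the work surface. World frame = base frame: x ahead of the robot, y to its left, z up, the work surface at z = 0. Lengths are in m, angles in rad, forces in N, time in s.
With the tool pointing down it reaches from about 0.35 to 0.9 m from the base axis. Payload 8.1 kg.
Tool frame: the origin (TCP) lies at the very end of the fingers, on their centre line; the grasp point (between the pads) lies 19 mm behind it; z points along the fingers, x is the direction in which the jaws open and shut, and the axes are right-handed (so a half turn about z gives the same grasp; the last joint's range is limited). The gripper opens to 85 mm and grips with 20 to 120 N. Pads are 22 mm wide; open, the fingers measure 114 mm over their backs; the gripper's body (76 mm by 85 mm) begins 54 mm behind the grasp point. The pads swing forward as they close: fully open they stand 13 mm farther back than shut.
Start: joints at [1.12, 0.434, 0.025, 1.573, -0.012, 1.134, -0.075], TCP at [0.213, -0.588, 0.2] pointing down, gripper open.
Joint ranges: [-2.62, 2.62], [-0.44, 2.09], [-1.27, 1.32], [0.08, 2.57], [-1.32, 4.46], [0.12, 2], [-2.74, 2.74]. Speed limits (rad/s): [2.22, 2.22, 3.01, 3.01, 3.14, 3.14, 3.14].

## Interface

Orientations are given as a unit quaternion [w, x, y, z].
In Python, from cell import r gives the robot as it stands.
- The arm moves only by the shell command python3 -m crank 'ROWS' [FORCE]. ROWS is JSON, one flat list of numbers, 7 for each row, row after row: the opening, from 0 (shut) to 1 (fully open), then the shift along the tool's x, y, z in mm, then the turn, a rotation vector about the tool's x, y, z in degrees. A call has exactly 5 rows; each row is the pose to reach, as a shift and turn from the pose commanded when the call began, along the tool's axes at that moment; what a row does not reach only later rows make up. A row lasts 1/8 s, in which the tool goes at most 62.5 mm and 10.7 degrees, less where a joint would pass 70% of its speed; a pose out of reach is approached as far as the arm can. A call with a gripper value outside its range is refused whole. The fingers move at their own pace and stop on an object; FORCE is the grip in N (left out, the last holds). Time passes only in rows, so rows that repeat a pose let the fingers close, or fill a call up. It gives the time, the measured TCP pose, the force and the opening at its end, in the units of the state.
- r.state(): the state, without advancing time (a new reading comes with each control period).
- r.snapshot(name): name is "side" or "top" or "wrist"; returns a dict with "pixels" (480x640x3 uint8, red, green, blue), "camera_matrix" (3x3 intrinsics, pixels), "R" (3x3) and "t" (3): a world point X has camera coordinates R X + t. Camera axes: x right, y down, z forward; pixel columns grow to the right and rows downward; lengths in m; the calibration is good to about 2 mm. The wrist camera is an equidistant fisheye: a pixel r from the principal point sees the ray r / f radians off the axis. A picture is of the moment at which its call begins. There is no depth.
- r.job_done(): hands the job in, once; it reports no verdict.
Trained networks look in the newest picture that a camera, given by its name, has taken for a name from the list of things; names that differ only in an ending like _2 or _b are one class to them, and where a whole thing is asked for, a point or a joint stands for the part that bears it (a point fixed in the world has none). Each returns a list of dicts, best first, with "p" (0 to 1); they miss things now and then, are a little off and sometimes report something else, mostly with a low value. They report only what shows in the picture. A call takes as long as a camera call.
- r.spot_in(camera, query): "uv" ([column, row] in pixels, amid what is visible of it).
- r.masks_of(camera, query): "region" (480x640 bool, what is visible of it) and "uv" ([column, row] in pixels, amid what is visible of it).
The state is a dict: "time": time; "qpos": joint angles; "joint_vel": joint speeds; "joint_efforts": joint torques, N m; "tool_pos": TCP position; "ee_rot": TCP orientation; "ft_force": force on the tool from outside, world axes, zero at the start; "wrist_torque": the same for the moment, N m; "gripper_width": finger opening in m.
Only numpy, scipy, OpenCV 4.12 (cv2) and the standard library are available. Lean on these libraries where they do the work, as an engineer would, in place of code of your own. Each camera call takes 0.05 s, during which the arm holds its last target. There are 200 camera calls.

## Working session

There is one attempt and no reset: what is moved stays moved. The work goes in short steps, Python scripts to look and compute and a shell command to move; the robot and the scene stay as the last step left them, time stands still between calls to the robot, and variables do not carry over. Pictures are saved under pics/ and viewed, about 8 in all and at most 12, crops included, and the job is handed in when it is done.

```bash
mkdir -p pics; ls
python3 - <<'E'
from cell import r
import cv2,numpy as np
s=r.state();print({k:np.round(v,3).tolist() for k,v in s.items()})
ims=[]
for c in("top","side"):
    d=r.snapshot(c);ims.append(d)
    print(c,np.round(d["camera_matrix"],1).tolist(),np.round(d["R"],3).tolist(),np.round(d["t"],3).tolist())
    for q in("stud_wing_top","enclosure"):
        print(q,[(np.round(x["uv"],1).tolist(),round(x["p"],2)) for x in r.spot_in(c,q)])
    cv2.imwrite(f"pics/{c}1.png",d["pixels"][:,:,::-1])
E
```

```text
pics
{'time': 0.0, 'qpos': [1.12, 0.435, 0.025, 1.574, -0.012, 1.134, -0.075], 'joint_vel': [-0.001, 0.0, 0.0, -0.001, 0.001, -0.001, -0.001], 'joint_efforts': [0.001, -67.046, 1.025, -31.621, 0.015, 0.013, -0.0], 'tool_pos': [0.213, -0.587, 0.2], 'ee_rot': [-0.0, 0.819, -0.574, -0.001], 'ft_force': [-0.164, -0.014, -0.002], 'wrist_torque': [0.025, 0.016, -0.031], 'gripper_width': 0.085}
top [[562.4, 0.0, 319.2], [0.0, 562.4, 234.9], [0.0, 0.0, 1.0]] [[-0.025, -0.999, -0.036], [-0.992, 0.029, -0.125], [0.126, 0.032, -0.991]] [0.071, 0.582, 0.814]
stud_wing_top [([316.9, 172.3], 0.96)]
enclosure [([276.4, 245.3], 0.88)]
side [[513.2, 0.0, 312.5], [0.0, 513.2, 225.0], [0.0, 0.0, 1.0]] [[0.966, -0.259, -0.019], [-0.166, -0.561, -0.811], [0.199, 0.786, -0.585]] [-0.544, 0.195, 0.649]
stud_wing_top [([364.1, 194.6], 0.91)]
enclosure [([306.5, 219.6], 0.95)]
```

View pics/top1.png

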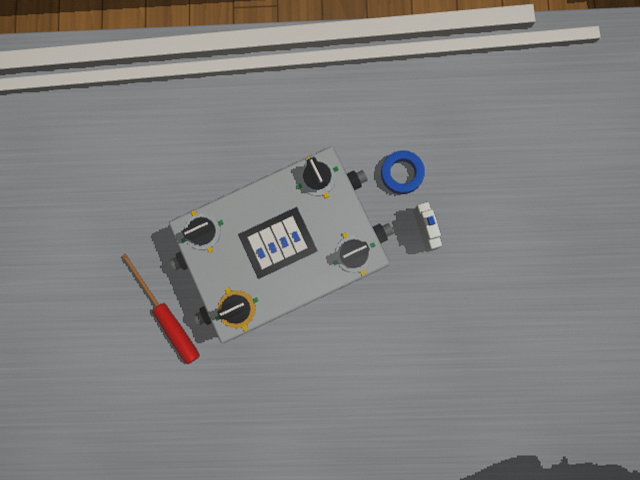

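View pics/side1.png

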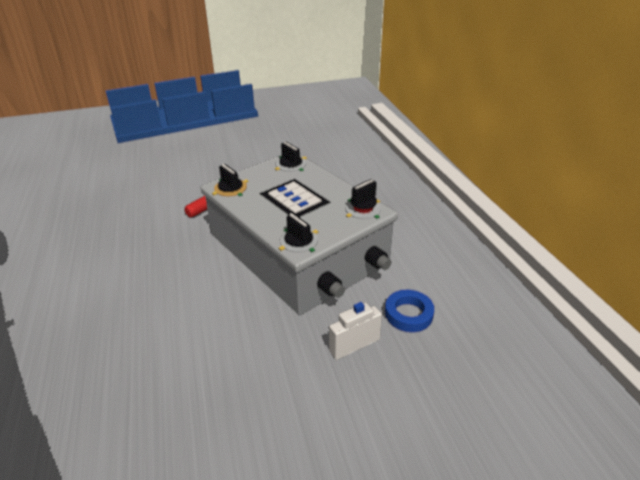

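The unlocked fastener is at top (317,172), wing white line about (310,160)–(322,182), and at side (364,195) with its red collar showing. The other three wings run along the lid's long side. Next I'll measure position and wing direction.

```bash
cat > h.py <<'E'
from cell import r
import numpy as np, cv2
from scipy.spatial.transform import Rotation as Ro
def ray(d,uv):
    K=d["camera_matrix"];v=np.linalg.inv(K)@[uv[0],uv[1],1]
    R=np.array(d["R"]);return -R.T@d["t"],R.T@v
def onz(d,uv,z):
    o,v=ray(d,uv);return (o+v*(z-o[2])/v[2])
def proj(d,X):
    c=d["R"]@X+d["t"];p=d["camera_matrix"]@c;return p[:2]/p[2]
def toolrot(s): return Ro.from_quat(np.roll(s["ee_rot"],-1)).as_matrix()
E
python3 - <<'E'
from h import *
D={c:r.snapshot(c) for c in("top","side")}
d=D["top"];P=d["pixels"].astype(int)
# lid pose from top corners (rough) 
c=[(332,148),(387,265),(222,342),(170,220)]
C=np.array([onz(d,p,.1) for p in c]);print("corners",C.round(3).tolist(),"len",[round(np.linalg.norm(C[i]-C[i-1]),3) for i in range(4)])
for n,box in(("top",(150,190,300,335)),("side",(170,205,345,385))):
    m=r.masks_of(n,"stud_wing_top");print(n,[(np.round(x["uv"],1).tolist(),x["region"].sum(),round(x["p"],2)) for x in m])
    g=D[n]["pixels"].min(2).copy().astype(int)
    print(n);
    if n=="top":
        reg=cv2.morphologyEx(m[0]["region"].astype(np.uint8),cv2.MORPH_CLOSE,np.ones((5,5)))
        ys,xs=np.where((reg>0)&(g>120));print(list(zip(xs.tolist(),ys.tolist(),g[ys,xs].tolist())))
        pts=np.c_[xs,ys];W=np.array([onz(d,p,.143) for p in pts]);cen=W.mean(0);u=np.linalg.svd(W-cen)[2][0]
        mid=(W[(W@u).argmin()]+W[(W@u).argmax()])/2
        print("cen",cen.round(4),"mid",mid.round(4),"dir deg",np.degrees(np.arctan2(u[1],u[0])),"len",np.ptp(W@u), "side proj",proj(D["side"],mid))
a=cv2.resize(D["top"]["pixels"][140:210,275:375],None,fx=5,fy=5,interpolation=cv2.INTER_NEAREST)
b=cv2.resize(D["side"]["pixels"][160:230,315:415],None,fx=5,fy=5,interpolation=cv2.INTER_NEAREST)
for im,dd,o in((a,"top",(275,140)),(b,"side",(315,160))):
    p=(proj(D[dd],mid)-o+.5)*5;cv2.drawMarker(im,tuple(int(v) for v in p),(255,0,0),0,15)
cv2.imwrite("pics/crop1.png",cv2.resize(np.hstack([a,b]),(800,280))[:,:,::-1])
E
```

```text
corners [[0.7, 0.032, 0.1], [0.531, -0.04, 0.1], [0.431, 0.191, 0.1], [0.603, 0.265, 0.1]] len [np.float64(0.253), np.float64(0.184), np.float64(0.252), np.float64(0.188)]
top [([316.9, 174.3], np.int64(711), 0.77)]
top
[(311, 159, 141), (310, 160, 130), (311, 160, 187), (312, 160, 145), (317, 160, 133), (318, 160, 154), (311, 161, 178), (312, 161, 168), (320, 161, 123), (311, 162, 150), (312, 162, 184), (313, 162, 142), (312, 163, 189), (313, 163, 169), (325, 163, 126), (312, 164, 159), (313, 164, 183), (314, 164, 140), (313, 165, 191), (314, 165, 170), (313, 166, 158), (314, 166, 183), (315, 166, 141), (328, 166, 131), (314, 167, 190), (315, 167, 170), (329, 167, 132), (314, 168, 161), (315, 168, 184), (316, 168, 141), (315, 169, 191), (316, 169, 169), (315, 170, 161), (316, 170, 183), (317, 170, 143), (316, 171, 191), (317, 171, 172), (316, 172, 161), (317, 172, 185), (318, 172, 142), (317, 173, 192), (318, 173, 172), (317, 174, 161), (318, 174, 183), (319, 174, 141), (318, 175, 195), (319, 175, 170), (318, 176, 161), (319, 176, 184), (320, 176, 142), (319, 177, 194), (320, 177, 171), (319, 178, 161), (320, 178, 184), (321, 178, 142), (319, 179, 121), (320, 179, 191), (321, 179, 173), (320, 180, 164), (321, 180, 178), (320, 181, 125), (321, 181, 140), (323, 188, 126), (320, 189, 129)]
cen [0.6581 0.0529 0.143 ] mid [0.6534 0.0528 0.143 ] dir deg -160.57999917653382 len 0.04316491093365382 side proj [361.81822073 184.04091206]
side [([364.6, 193.2], np.int64(717), 0.8)]
side
```

View pics/crop1.png

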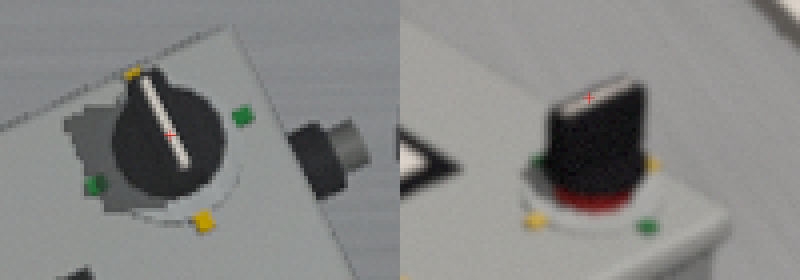

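The crop shows the wing line clearly at top (311,159)–(321,181). The centre was pulled off by a few tick pixels, so I'll redo it from the line ends and check it against the side view.

Run:
```python
from h import *
d=r.snapshot("top");e=r.snapshot("side")
A,B=onz(d,(311,158.7),.143),onz(d,(320.8,181.3),.143)
w=(A+B)/2;u=A-B;h=np.degrees(np.arctan2(u[1],u[0]))
print("wing",w.round(4),"len",np.linalg.norm(u),"heading",h,"side",proj(e,w))
# side line ends: pixels
sA,sB=np.array((315+557/4,160+108/4)),np.array((315+0,0))
print("lid edges heading",[np.degrees(np.arctan2(*(q[::-1]))) for q in [np.array((.169,.072)),np.array((.172,.074))]])
s=r.state();T=toolrot(s);th=np.radians(h+90)
print("tool x heading",np.degrees(np.arctan2(T[1,0],T[0,0])),"target",h+90)
print("shift to 60mm above, mm (tool)",(T.T@(w+[0,0,.06]-s["tool_pos"])*1000).round(1),"time",s["time"])
```

```text
wing [0.6583 0.0542 0.143 ] len 0.033939674627455695 heading 21.50824293916992 side [364.68591776 183.06785954]
lid edges heading [np.float64(23.075726271281596), np.float64(23.27894919800269)]
tool x heading -70.07433431166027 target 111.50824293916992
shift to 60mm above, mm (tool) [-451.6 -637.3   -2.6] time 0.6
```

```bash
cat > g.py <<'E'
from h import *
import sys
W=np.array([.6583,.0542,.143]);H=22.3
def rem(hd,z):
    s=r.state();T=toolrot(s);a=np.degrees(np.arctan2(T[1,0],T[0,0]))
    print("t",s["time"],"pos",np.round(s["tool_pos"],4),"head",a.round(2),"tilt z",T[:,2].round(4),"q",np.round(s["qpos"],2),"F",np.round(s["ft_force"],1),"w",s["gripper_width"])
    print("rem shift",(T.T@(W+[0,0,z]-s["tool_pos"])*1000).round(1),"turn z",-(hd-a))
if __name__=="__main__": rem(float(sys.argv[1])+H,float(sys.argv[2])/1000)
E
python3 -m crank '[1,-28,-40,0,0,0,-10, 1,-56,-80,0,0,0,-20, 1,-84,-120,0,0,0,-30, 1,-112,-160,0,0,0,-40, 1,-140,-200,0,0,0,-50]'; python3 g.py 90 60
```

```text
time: 1.23
tool_pos: [0.3541, -0.3865, 0.2007]
ee_rot: [0.0, 0.985, -0.171, 0.0]
ft_force: [1.2, -0.9, 0.9]
gripper_width: 0.0856
t 1.225 pos [ 0.3541 -0.3865  0.2007] head -19.75 tilt z [ 4.e-04 -6.e-04 -1.e+00] q [ 0.92  0.29 -0.25  1.8   0.08  1.06  0.3 ] F [ 1.2 -0.9  0.9] w 0.08559601953982601
rem shift [ 137.3 -517.6   -2.5] turn z -132.04986257111736
```

```bash
python3 -m crank '[1,14,-52,0,0,0,-10, 1,28,-104,0,0,0,-20, 1,42,-156,0,0,0,-30, 1,56,-208,0,0,0,-40, 1,70,-260,0,0,0,-50]'; python3 g.py 90 60
```

```text
time: 1.85
tool_pos: [0.5092, -0.1664, 0.2007]
ee_rot: [0.0, 0.965, 0.261, 0.0]
ft_force: [0.6, -0.8, -0.0]
gripper_width: 0.0856
t 1.85 pos [ 0.5092 -0.1664  0.2007] head 30.22 tilt z [ 7.e-04 -5.e-04 -1.e+00] q [ 0.62  0.34 -0.52  1.76  0.19  1.09  0.56] F [ 0.6 -0.8 -0. ] w 0.0855885533536776
rem shift [ 239.8 -115.6   -2.3] turn z -82.07753427202736
```

```bash
python3 -m crank '[1,40,-19,0,0,0,-10, 1,80,-38,0,0,0,-20, 1,120,-57,0,0,0,-30, 1,160,-76,0,0,0,-40, 1,200,-95,0,0,0,-50]'; python3 g.py 90 60
```

```text
time: 2.48
tool_pos: [0.6351, 0.0153, 0.2004]
ee_rot: [0.0, 0.765, 0.644, -0.0]
ft_force: [0.6, -0.2, -0.4]
gripper_width: 0.0856
t 2.475 pos [0.6351 0.0153 0.2004] head 80.21 tilt z [ 2.e-04 -3.e-04 -1.e+00] q [ 0.35  0.55 -0.72  1.5   0.38  1.23  0.98] F [ 0.6 -0.2 -0.4] w 0.08559843183791405
rem shift [42.2 16.3 -2.6] turn z -32.08679108133231
```

```bash
python3 -m crank '[1,14,5,0,0,0,-10, 1,28,11,0,0,0,-20, 1,42,16,0,0,0,-30, 1,42,16,0,0,0,-32, 1,42,16,0,0,0,-32]'; python3 g.py 90 60
python3 - <<'E'
from h import *
d=r.snapshot("wrist");cv2.imwrite("pics/w1.png",d["pixels"][:,:,::-1])
print(np.round(d["camera_matrix"],1).tolist(),(-d["R"].T@d["t"]).round(3))
print([(x["uv"],x["p"]) for x in r.spot_in("wrist","stud_wing_top")])
c=d["R"]@np.array([.6583,.0542,.143])+d["t"];t=np.arctan2(np.hypot(c[0],c[1]),c[2]);K=d["camera_matrix"]
print("expected",K[:2,2]+K[0,0]*t*c[:2]/np.hypot(c[0],c[1]))
E
```

```text
time: 3.1
tool_pos: [0.6572, 0.0522, 0.2002]
ee_rot: [-0.0, 0.561, 0.828, -0.0]
ft_force: [-0.6, -0.3, -0.2]
gripper_width: 0.0852
t 3.1 pos [0.6572 0.0522 0.2002] head 111.73 tilt z [-4.e-04 -5.e-04 -1.e+00] q [ 0.34  0.63 -0.83  1.43  0.47  1.29  1.42] F [-0.6 -0.3 -0.2] w 0.08523021509465593
rem shift [ 1.4  1.8 -2.8] turn z -0.5732532876335767
[[371.6, 0.0, 311.1], [0.0, 371.6, 233.8], [0.0, 0.0, 1.0]] [0.597 0.027 0.374]
[([315.9, 233.0], 0.59)]
expected [315.26344973 242.56264908]
```

View pics/w1.png

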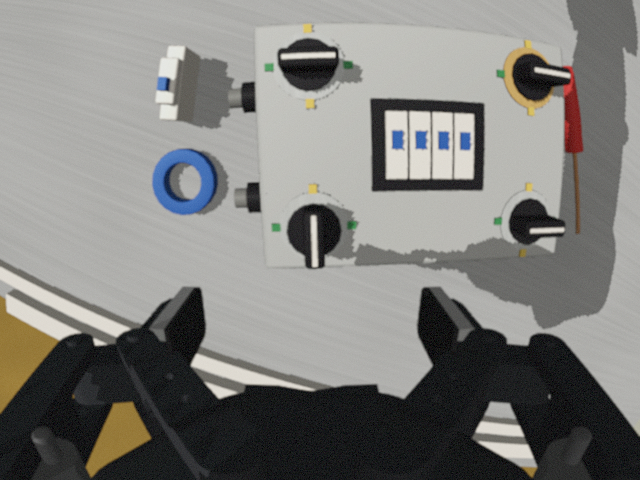

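The wrist view puts the wing line at (314,216)–(315,267), within about 1 px of where I predicted, and the jaws lie across it. I'll descend.

```bash
python3 g.py 90 -21; python3 -m crank '[0.6,0,0,20,0,0,0, 0.6,0,0,40,0,0,0, 0.6,0,0,55,0,0,0, 0.6,0,0,60,0,0,0, 0.6,0,0,60,0,0,0]' 40; python3 g.py 90 -21
```

```text
t 3.2 pos [0.6572 0.052  0.2004] head 111.72 tilt z [-0.e+00 -7.e-04 -1.e+00] q [ 0.34  0.63 -0.83  1.43  0.47  1.29  1.42] F [-0.5 -0.1  0.7] w 0.08512175138949582
rem shift [ 1.7  1.8 78.4] turn z -0.5799896473493646
time: 3.82
tool_pos: [0.6573, 0.0531, 0.14]
ee_rot: [-0.0, 0.56, 0.829, -0.0]
ft_force: [-0.3, 0.3, -0.0]
gripper_width: 0.0518
t 3.825 pos [0.6573 0.0531 0.14  ] head 111.92 tilt z [-6.e-04  1.e-04 -1.e+00] q [ 0.33  0.68 -0.81  1.51  0.51  1.18  1.38] F [-0.3  0.3 -0. ] w 0.0517626519499388
rem shift [ 0.6  1.4 18. ] turn z -0.3758460671338213
```

Then centre, go down the last 18 mm, and close.

```bash
python3 -m crank '[0.6,1,1.4,10,0,0,0, 0.6,1,1.4,18,0,0,0, 0.6,1,1.4,18,0,0,0, 0.3,1,1.4,18,0,0,0, 0,1,1.4,18,0,0,0]' 40; python3 -m crank '[0,0,0,0,0,0,0, 0,0,0,0,0,0,0, 0,0,0,0,0,0,0, 0,0,0,0,0,0,0, 0,0,0,0,0,0,0]' 60;  python3 g.py 90 -21
python3 - <<'E'
from h import *
a=r.snapshot("side")["pixels"][130:280,260:460];b=r.snapshot("wrist")["pixels"][150:450,120:520]
cv2.imwrite("pics/c2.png",np.hstack([cv2.resize(a,(400,300)),b])[:,:,::-1])
E
```

```text
time: 4.45
tool_pos: [0.6585, 0.0545, 0.1227]
ee_rot: [0.0, 0.56, 0.829, 0.0]
ft_force: [0.2, -0.1, -0.1]
gripper_width: 0.0155
time: 5.08
tool_pos: [0.6583, 0.0544, 0.1224]
ee_rot: [-0.0, 0.56, 0.829, -0.0]
ft_force: [0.6, -0.2, -0.5]
gripper_width: 0.0001
t 5.075 pos [0.6583 0.0544 0.1224] head 111.92 tilt z [-0. -0. -1.] q [ 0.32  0.69 -0.8   1.52  0.53  1.15  1.37] F [ 0.6 -0.2 -0.5] w 9.490420507193267e-05
rem shift [-0.2 -0.1  0.4] turn z -0.37693987916311755
```

View pics/c2.png

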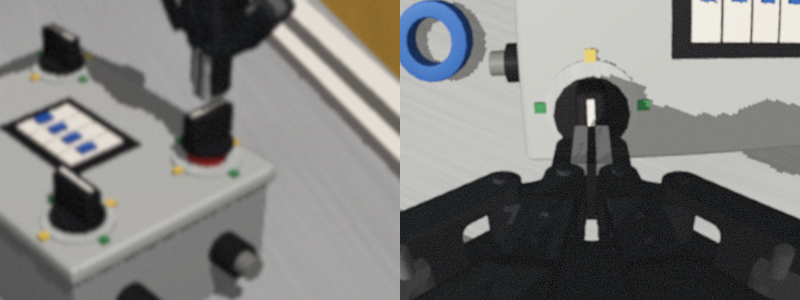

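The fingers shut completely (width 0) without catching the wing. I'll project the TCP into the views and triangulate to find out why.

Run:
```python
from h import *
s=r.state();T=toolrot(s);tcp=np.array(s["tool_pos"])
def fe(d,X):
    c=d["R"]@X+d["t"];t=np.arctan2(np.hypot(c[0],c[1]),c[2]);K=d["camera_matrix"]
    return K[:2,2]+K[0,0]*t*c[:2]/np.hypot(c[0],c[1])
out=[]
W=np.array([.6583,.0542,.143]);u=np.array([np.cos(np.radians(22.3)),np.sin(np.radians(22.3)),0])
for n,o,sz,f in(("side",(310,140),(100,100),fe and proj),("wrist",(220,180),(180,180),fe)):
    d=r.snapshot(n);k=400/sz[0]
    im=cv2.resize(d["pixels"][o[1]:o[1]+sz[1],o[0]:o[0]+sz[0]],(400,400),interpolation=cv2.INTER_NEAREST)
    for X,c in((tcp,(0,255,0)),(W+.02*u,(255,0,0)),(W-.02*u,(255,0,255)),(tcp-T[:,2]*.019,(0,255,255))):
        p=f(d,X);print(n,p.round(1));cv2.drawMarker(im,tuple(int(v) for v in (p-o+.5)*k),c,0,14,2)
    out.append(im)
cv2.imwrite("pics/c3.png",np.hstack(out)[:,:,::-1])
```

```text
side [364.1 195.1]
side [374.9 178.6]
side [354.2 187.7]
side [364.6 183.9]
wrist [313.5 271.2]
wrist [313.5 326.2]
wrist [313.  244.3]
wrist [313.7 286. ]
```

View pics/c3.png

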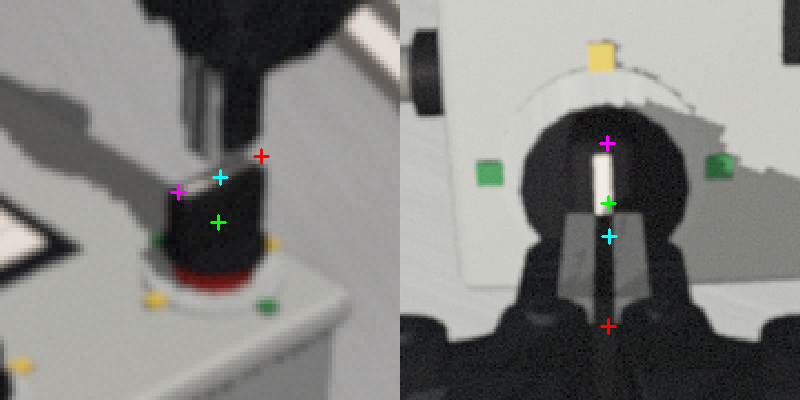

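The fingertips show about 29 mm above the reported TCP in both views: side row ≈178, and wrist row ≈276. So they shut just over the wing. I'll open and check where the open tips are before going lower.

```bash
python3 -m crank '[0.5,0,0,0,0,0,0, 0.5,0,0,0,0,0,0, 0.5,0,0,0,0,0,0, 0.5,0,0,4,0,0,0, 0.5,0,0,8,0,0,0]' 40;  python3 g.py 90 -21
cat > v.py <<'E'
from h import *
import sys
a=r.snapshot("side")["pixels"][120:220,300:420];b=r.snapshot("wrist")["pixels"][160:400,170:458]
cv2.imwrite(sys.argv[1],np.hstack([cv2.resize(x,(400,333),interpolation=cv2.INTER_NEAREST) for x in(a,b)])[:,:,::-1])
E
python3 v.py pics/c4.png
```

```text
time: 5.9
tool_pos: [0.6582, 0.0543, 0.114]
ee_rot: [-0.0, 0.56, 0.829, -0.0]
ft_force: [-0.3, -0.3, -0.6]
gripper_width: 0.0427
t 5.9 pos [0.6582 0.0543 0.114 ] head 111.92 tilt z [-2.e-04 -2.e-04 -1.e+00] q [ 0.32  0.7  -0.8   1.53  0.53  1.14  1.36] F [-0.3 -0.3 -0.6] w 0.04266913332768022
rem shift [-0.2 -0.  -8. ] turn z -0.379778642271134
```

View pics/c4.png

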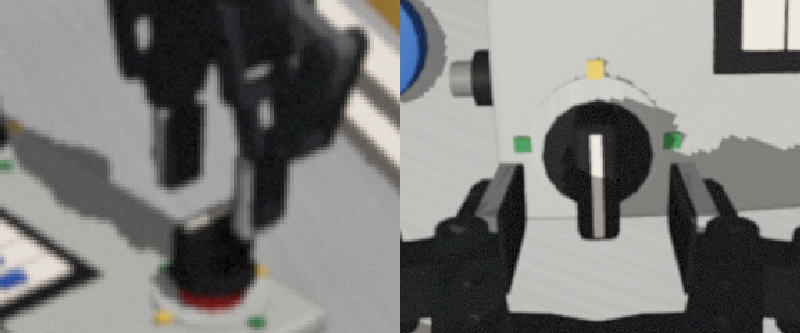

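Both fingers now straddle the wing, with tips at about wing-top height, roughly 30 mm above the reported TCP. I'll go 17 mm lower and close.

```bash
python3 -m crank '[0.5,0,0,5,0,0,0, 0.5,0,0,10,0,0,0, 0.5,0,0,14,0,0,0, 0.5,0,0,17,0,0,0, 0.5,0,0,17,0,0,0]' 40;  python3 g.py 90 -21;  python3 -m crank '[0.25,0,0,0,0,0,0, 0,0,0,0,0,0,0, 0,0,0,0,0,0,0, 0,0,0,0,0,0,0, 0,0,0,0,0,0,0]' 60; python3 v.py pics/c5.png
```

```text
time: 6.62
tool_pos: [0.6582, 0.0544, 0.0971]
ee_rot: [-0.0, 0.56, 0.829, -0.0]
ft_force: [-0.1, 0.3, 0.4]
gripper_width: 0.0428
t 6.625 pos [0.6582 0.0544 0.0971] head 111.93 tilt z [-4.e-04 -1.e-04 -1.e+00] q [ 0.31  0.72 -0.79  1.55  0.55  1.11  1.35] F [-0.1  0.3  0.4] w 0.04279463561660107
rem shift [ -0.2   0.  -24.9] turn z -0.3741770532048747
time: 7.25
tool_pos: [0.6584, 0.0546, 0.0976]
ee_rot: [0.0, 0.56, 0.829, 0.0]
ft_force: [-0.1, 0.2, 3.2]
gripper_width: 0.0125
```

View pics/c5.png

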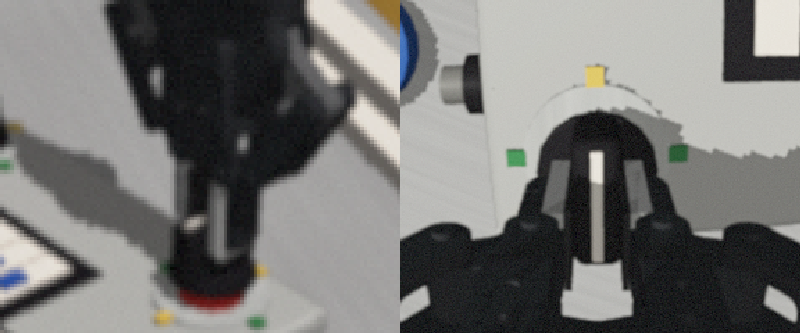

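The wing is now gripped: width 12.5 mm, a pad on each side, tips short of the flange. Next, press in 11 mm.

```bash
python3 -m crank '[0,0,0,3,0,0,0, 0,0,0,6,0,0,0, 0,0,0,9,0,0,0, 0,0,0,10.5,0,0,0, 0,0,0,10.5,0,0,0]' 100;  python3 g.py 90 -21
```

```text
time: 7.98
tool_pos: [0.6585, 0.0546, 0.0879]
ee_rot: [0.0, 0.56, 0.829, 0.0]
ft_force: [-1.9, -0.1, 11.4]
gripper_width: 0.0113
t 7.975 pos [0.6585 0.0546 0.0879] head 111.92 tilt z [ 9.e-04 -2.e-04 -1.e+00] q [ 0.31  0.73 -0.78  1.56  0.56  1.09  1.35] F [-1.9 -0.1 11.4] w 0.011250209312363342
rem shift [ -0.3  -0.3 -34.1] turn z -0.37946151078438106
```

```bash
python3 -m crank '[0,0,0,1,0,0,0, 0,0,0,1.5,0,0,0, 0,0,0,1.5,0,0,0, 0,0,0,1.5,0,0,0, 0,0,0,1.5,0,0,0]' 100;  python3 g.py 90 -21; python3 v.py pics/c6.png
```

```text
time: 8.6
tool_pos: [0.6587, 0.0547, 0.0877]
ee_rot: [0.001, 0.56, 0.829, 0.0]
ft_force: [-7.0, -1.6, 23.1]
gripper_width: 0.0113
t 8.6 pos [0.6587 0.0547 0.0877] head 111.92 tilt z [ 1.8e-03 -5.0e-04 -1.0e+00] q [ 0.31  0.73 -0.78  1.56  0.56  1.09  1.34] F [-7.  -1.6 23.1] w 0.011259605950277037
rem shift [ -0.3  -0.5 -34.3] turn z -0.38169061742406996
```

View pics/c6.png

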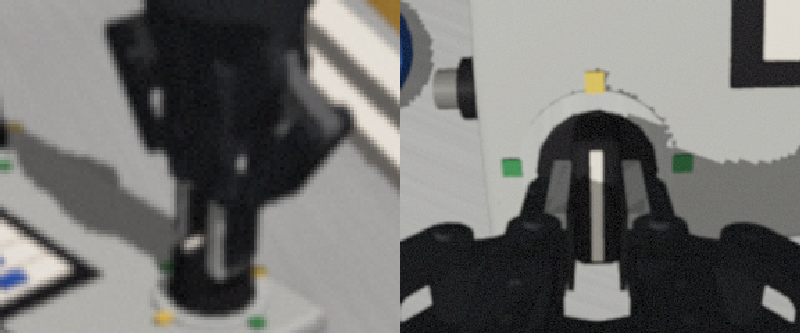

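It's on its stop: force rose to 23 N with no further travel, and the red collar is hidden. Now turn clockwise, which is + about tool z.

```bash
python3 -m crank '[0,0,0,0,0,0,9, 0,0,0,0,0,0,18, 0,0,0,0,0,0,27, 0,0,0,0,0,0,36, 0,0,0,0,0,0,45]' 100;  python3 g.py 0 -21
```

```text
time: 9.32
tool_pos: [0.6587, 0.0543, 0.0877]
ee_rot: [0.001, 0.836, 0.549, 0.0]
ft_force: [-7.0, -2.8, 21.4]
gripper_width: 0.0111
t 9.325 pos [0.6587 0.0543 0.0877] head 66.61 tilt z [ 1.7e-03 -9.0e-04 -1.0e+00] q [ 0.21  0.67 -0.6   1.57  0.42  1.03  0.66] F [-7.  -2.8 21.4] w 0.011108831140644067
rem shift [ -0.2  -0.3 -34.3] turn z 44.31172656481877
```

```bash
python3 -m crank '[0,0,0,0,0,0,9, 0,0,0,0,0,0,18, 0,0,0,0,0,0,27, 0,0,0,0,0,0,36, 0,0,0,0,0,0,45]' 100;  python3 g.py 0 -21; python3 -m crank '[0,0,0,0,0,0,1, 0,0,0,0,0,0,2, 0,0,0,0,0,0,2, 0,0,0,0,0,0,2, 0,0,0,0,0,0,2]' 100;  python3 g.py 0 -21;python3 -c "
from cell import r;print(r.state()['wrist_torque'])"; python3 v.py pics/c7.png
```

```text
time: 9.95
tool_pos: [0.6584, 0.054, 0.0877]
ee_rot: [0.001, 0.982, 0.187, 0.0]
ft_force: [-8.3, -2.3, 23.0]
gripper_width: 0.0112
t 9.95 pos [0.6584 0.054  0.0877] head 21.61 tilt z [ 0.0011 -0.0011 -1.    ] q [ 0.09  0.63 -0.4   1.58  0.28  0.99 -0.02] F [-8.3 -2.3 23. ] w 0.011218799629065588
rem shift [  0.   -0.2 -34.3] turn z -0.689425004377366
time: 10.58
tool_pos: [0.6584, 0.0539, 0.0877]
ee_rot: [0.001, 0.985, 0.173, 0.0]
ft_force: [-8.5, -2.4, 24.4]
gripper_width: 0.0108
t 10.575 pos [0.6584 0.0539 0.0877] head 19.98 tilt z [ 0.0012 -0.0015 -1.    ] q [ 0.09  0.63 -0.39  1.58  0.28  0.99 -0.04] F [-8.5 -2.4 24.4] w 0.010815329710416707
rem shift [  0.   -0.2 -34.3] turn z -2.322751270402719
[-0.72177258  2.0476298   0.84033654]
```

View pics/c7.png

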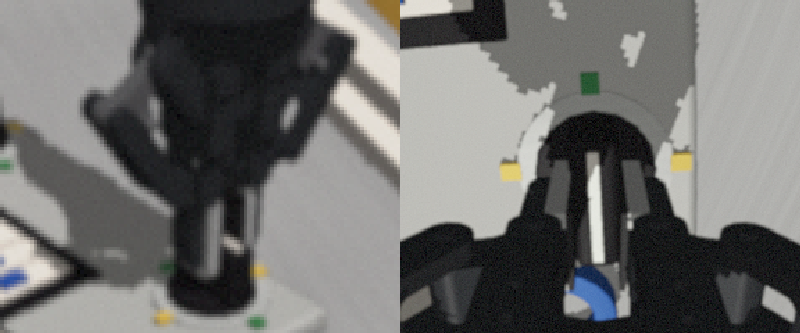

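The wing now lies along the green ticks and sits on the turning stop: the torque is up and the tool has turned slightly past the wing. I'll relieve the load, open, and retreat.

```bash
python3 -m crank '[0,0,0,-1,0,0,-1.5, 0,0,0,-1.5,0,0,-1.5, 0.2,0,0,-1.5,0,0,-1.5, 0.5,0,0,-1.5,0,0,-1.5, 0.5,0,0,-1.5,0,0,-1.5]' 40;  python3 g.py 0 60; python3 -m crank '[0.5,0,0,-15,0,0,0, 0.5,0,0,-35,0,0,0, 0.5,0,0,-60,0,0,0, 0.5,0,0,-90,0,0,0, 0.5,0,0,-110,0,0,0]'; python3 -m crank '[0.5,0,0,0,0,0,0, 0.5,-50,0,-20,0,0,0, 0.5,-100,0,-20,0,0,0, 0.5,-150,0,-20,0,0,0, 0.5,-150,0,-20,0,0,0]'
python3 - <<'E'
from h import *
o=[]
for n,(x,y) in(("top",(265,130)),("side",(310,140))):
    d=r.snapshot(n)["pixels"][y:y+100,x:x+100];o.append(cv2.resize(d,(400,400),interpolation=cv2.INTER_NEAREST))
cv2.imwrite("pics/c8.png",np.hstack(o)[:,:,::-1])
E
```

```text
time: 11.3
tool_pos: [0.6581, 0.0544, 0.0864]
ee_rot: [0.0, 0.983, 0.186, -0.0]
ft_force: [-0.2, 0.6, 0.8]
gripper_width: 0.0427
t 11.3 pos [0.6581 0.0544 0.0864] head 21.42 tilt z [-6.e-04 -1.e-04 -1.e+00] q [ 0.09  0.63 -0.4   1.58  0.28  0.99 -0.02] F [-0.2  0.6  0.8] w 0.04271756215552553
rem shift [ 1.000e-01  2.000e-01 -1.166e+02] turn z -0.8764923501135584
time: 11.92
tool_pos: [0.6589, 0.0548, 0.1996]
ee_rot: [-0.0, 0.983, 0.186, 0.001]
ft_force: [-0.4, -0.2, -0.8]
gripper_width: 0.0426
time: 12.55
tool_pos: [0.5152, -0.0023, 0.2164]
ee_rot: [0.001, 0.983, 0.185, -0.001]
ft_force: [1.2, 0.8, 0.5]
gripper_width: 0.043
```

View pics/c8.png

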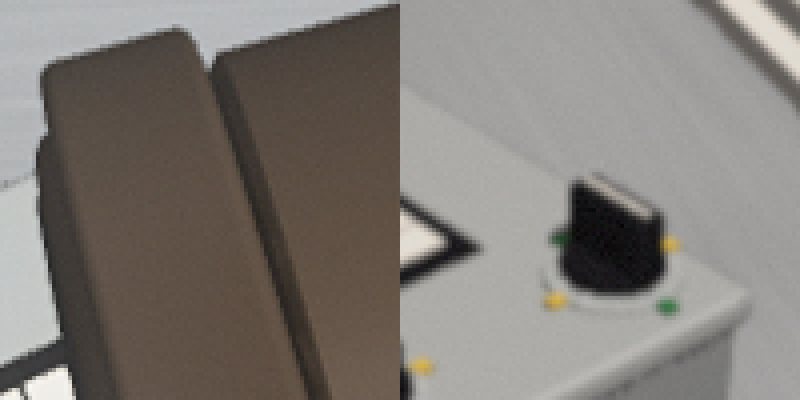

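```bash
python3 -c "
from cell import r
s=r.state();print(s['time'],abs(s['joint_vel']).max() if hasattr(s['joint_vel'],'max') else s['joint_vel'],s['ft_force']);r.job_done()"
```

```text
12.65 0.0327425523636341 [0.8875612  0.30271522 0.70392912]
the job is handed in; nothing more can be done
```

I pressed the proud fastener in to its stop, turned it about 92° of tool rotation clockwise until it hit the turning stop, then let go and backed away. I handed the job in at 12.65 s; no verdict is reported.

**Last checks:**
- **Pushed in:** the force rose to 23 N with no further travel while I held it down.
- **Turned to its stop:** the wrist moment about the vertical reached about 0.84 N m.
- **Locked after release:** the side picture shows the wing pointing at its green ticks, with the red collar hidden. I judged this from the picture only; the joint values themselves can't be read. The arm blocked the top view, so that check did not work.
- **Arm clear:** the wrist force was back to about 1 N and the arm was well away from the box.

**What disagreed:** the first grip shut on nothing. The fingertips showed about 29 mm higher in the side and wrist pictures than the reported TCP height. I went about 25 mm lower than planned, and the second grip held the wing at 12.5 mm (11 mm under full force) against its nominal 14 mm.

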